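# Nest the sieves on their hook

## Task

Put the three sieves away from the draining rack: hang them by their handle loops on the long hook of the rail stand, the largest first, then the middle one, then the smallest, all with the hollow side towards the tip of the hook, so that each bowl sits nested in the one behind it. Leave the chopping board, the tin, the bottle and the cup standing where they are.

Things in the scene. Friction and masses are not known exactly. Their poses are not given: they have to be found in the camera images.
- large_loop (a point): Hanging point of the large steel sieve: underside of its handle's top, in the middle. Axes: z up the handle, y across it, x out of the bowl's back. Handle: stiff loop in the rim plane, 85 mm from rim to top: two bars of 5 mm wire, 30 mm over their outsides along y (grip here), 20 mm apart inside; the top wire ends 5 mm above this point.
- large_bowl (a point): Centre of the large sieve's rim circle (110 mm across), 135 mm below large_loop; axes as there. The hollow side looks to -x. An 8 mm lug on the rim, opposite the handle, is its foot. Starts upright in a rack slot, handle up, leaning 0.06 rad to +x on the divider behind; lift straight out. 203 mm long, about 140 g.
- large_apex (a point): Back of the large sieve's round mesh bowl, at its deepest point outside: 38 mm along +x from large_bowl.
- medium_loop (a point): Hanging point of the medium steel sieve: underside of its handle's top, in the middle. Axes: z up the handle, y across it, x out of the bowl's back. Handle: stiff loop in the rim plane, 90 mm from rim to top: two bars of 5 mm wire, 30 mm over their outsides along y (grip here), 20 mm apart inside; the top wire ends 5 mm above this point.
- medium_bowl (a point): Centre of the medium sieve's rim circle (88 mm across), 129 mm below medium_loop; axes as there. The hollow side looks to -x. An 8 mm lug on the rim, opposite the handle, is its foot. Starts upright in a rack slot, handle up, leaning 0.06 rad to +x on the divider behind; lift straight out. 186 mm long, about 100 g.
- medium_apex (a point): Back of the medium sieve's round mesh bowl, at its deepest point outside: 31 mm along +x from medium_bowl.
- small_loop (a point): Hanging point of the small steel sieve: underside of its handle's top, in the middle. Axes: z up the handle, y across it, x out of the bowl's back. Handle: stiff loop in the rim plane, 95 mm from rim to top: two bars of 5 mm wire, 30 mm over their outsides along y (grip here), 20 mm apart inside; the top wire ends 5 mm above this point.
- small_bowl (a point): Centre of the small sieve's rim circle (68 mm across), 124 mm below small_loop; axes as there. The hollow side looks to -x. An 8 mm lug on the rim, opposite the handle, is its foot. Starts upright in a rack slot, handle up, leaning 0.06 rad to +x on the divider behind; lift straight out. 171 mm long, about 70 g.
- small_apex (a point): Back of the small sieve's round mesh bowl, at its deepest point outside: 25 mm along +x from small_bowl.
- hook (a point): Root of the chrome prong hook on a fixed rail stand, on the prong's centre line, 260 mm up. The 7 mm thick prong runs level along this point's -x for 100 mm, then turns up 45 degrees, ending 112 mm out, its top 16 mm above the centre line. Rail: 12 mm bar, 350 mm along y, on posts at its ends with feet from 85 mm in front to 105 mm behind; nothing over 10 mm above the rail's centre but the prong tip.
- rack_mid (a point): Middle of the floor of the white draining rack (fixed; 160 x 300 mm along x, y; floor 12 mm, rim 22 mm above the worktop). Five wire dividers, 69 mm above the floor, 65 mm wide, 64 mm apart along y (the third at this point), make four slots. Sieves stand with +x along the rack's +y; which one or the board is in which slot varies.
- board_mid (a point): Bystander: centre of a green chopping board, 10 x 125 x 135 mm (x, y, z), loose, standing on edge in one of the slots.
- tin: Bystander: cocoa tin, 70 mm across, 110 mm high, loose, standing in front of the rail stand about 120 mm along +y and 110 mm along -x of point hook. Origin at the centre of its underside.
- bottle: Bystander: amber syrup bottle with a yellow cap, 60 mm across, 160 mm high, loose, standing in front of the rail stand about 120 mm along -y and 85 mm along -x of point hook. Origin at the centre of its underside.
- cup: Bystander: blue pudding cup, 72 mm across the rim, 70 mm high, loose, standing on the robot's side of the rack. Origin at the centre of its underside.

How it is judged:
By the outcome, as a careful person would: the job done as asked, in the order asked, and still so for the second after the job is handed in, with the robot touching nothing.
It also fails if it takes over 72 s, if anything falls off the work surface, if the arm or the gripper's body presses on something with over 40 N, if the wrist force passes 120 N, or if a joint passes its speed limit or range.

## Robot

A 7-joint arm with a two-finger parallel gripper is mounted at the origin on the work surface. World frame = base frame: x ahead of the robot, y to its left, z up, the work surface at z = 0. Lengths are in mm, angles in rad, forces in N, time in s.
With the tool pointing down it reaches from about 400 to 875 mm from the base axis. Payload 4.4 kg.
Tool frame: the origin (TCP) lies midway between the tips of the shut fingers; the grasp point (between the pads) lies 19 mm behind it; z points along the fingers, y is the line along which they close (so a half turn about z gives the same grasp; the last joint's range is limited). The gripper opens to 85 mm and grips with 20 to 120 N. Pads are 22 mm wide; open, the fingers measure 114 mm over their backs; the gripper's body (76 mm by 85 mm) begins 54 mm behind the grasp point. The pads swing forward as they close: fully open they stand 13 mm farther back than shut.
Start: joints at [-1.289, 0.628, 0.038, 1.517, -0.027, 0.996, -0.02], TCP at [221.517, 611.104, 231.313] pointing down, gripper open.
Joint ranges: [-3.06, 3.06], [-0.37, 2.12], [-1.25, 1.32], [0.18, 2.47], [-1.1, 4.24], [0.23, 1.98], [-2.94, 2.94]. Speed limits (rad/s): [2.57, 2.57, 3.14, 3.14, 3.14, 3.14, 3.14].

## Interface

Orientations are given as [roll, pitch, yaw] about the fixed x, y, z axes, in that order (R = Rz(yaw) Ry(pitch) Rx(roll)).
In Python, from cell import ctrl gives the robot as it stands. The module is installed in compiled form; this text tells all that it offers.
- The arm moves only by the tool step_arm, never from a script. Its argument "commands" is one flat list of numbers, 7 for each row, row after row: the shift along the tool's x, y, z in cm, then the turn, a rotation vector about the tool's x, y, z in rad, then the opening, from 0 (shut) to 1 (fully open). A call has 1 to 10 rows; each row is the pose to reach, as a shift and turn from the pose commanded when the call began, along the tool's axes at that moment; what a row does not reach only later rows make up. A row lasts 1/10 s, in which the tool goes at most 50 mm and 8.59 degrees, less where a joint would pass 70% of its speed; a pose out of reach is approached as far as the arm can. A call with a gripper value outside its range is refused whole. The fingers move at their own pace and stop on an object; the grip force is fixed at half the most. Time passes only in rows, so rows that repeat a pose let the fingers close. It gives the time, the measured TCP pose, the force, the opening and the grip force at its end, in the units of the state.
- ctrl.read_state(): the state, without advancing time (a new reading comes with each control period).
- ctrl.get_image(name): name is "scene" or "top" or "wrist"; returns a dict with "image" (420x560x3 uint8, red, green, blue), "range_z" (420x560 float32, mm along the optical axis (not along the pixel's ray), 0 where there is no reading), "vfov" (degrees; the focal length in pixels is half the picture's height over the tangent of half this angle, whatever the lens; pixels are square), "cx", "cy" (the principal point, pixels), "world_to_cam" (4x4, takes a point from world to camera coordinates). Camera axes: x right, y down, z forward; pixel columns grow to the right and rows downward; lengths in mm; the calibration is good to about 2 mm. A picture is of the moment at which its call begins.
- ctrl.finish_job(): hands the job in; it is judged then, once.
The state is a dict: "clock": time; "qpos": joint angles; "qd": joint speeds; "tau": joint torques, N m; "eef_pos": TCP position; "tool_rot": TCP orientation; "force": force on the tool from outside, world axes, zero at the start; "torque": the same for the moment, N m; "width": finger opening in mm; "gripper_force": force on a finger pad.
Only numpy, scipy, OpenCV 4.12 (cv2) and the standard library are available. Lean on these libraries where they do the work, as an engineer would, in place of code of your own. Each camera call takes 0.05 s, during which the arm holds its last target. There are 200 camera calls.

## Working session

There is one attempt and no reset: what is moved stays moved. The work goes in short steps, Python scripts to look and compute and a tool call to move; the robot and the scene stay as the last step left them, time stands still between calls to the robot, and variables do not carry over. Pictures are saved under pics/ and viewed, at most 10 in all, crops included, and the job is handed in when it is done.

Besides the shell and the picture viewer there is one more tool, called after "Emit:" by a JSON object that holds its "method" and its "body", one argument or row to a line. step_arm: Moves the arm, as the interface text tells. Its arguments: {"type":"object","properties":{"commands":{"type":"array"}},"required":["commands"]}

```bash
mkdir -p pics
cat > h.py <<'E'
import numpy as np, cv2
from cell import ctrl
def grab(name):
    d=ctrl.get_image(name); im=d["image"]; Z=d["range_z"]; f=210/np.tan(np.radians(d["vfov"])/2)
    v,u=np.mgrid[:420,:560]; P=np.stack([(u-d["cx"])/f*Z,(v-d["cy"])/f*Z,Z],-1)
    T=np.linalg.inv(d["world_to_cam"]); W=P@T[:3,:3].T+T[:3,3]; W[Z==0]=np.nan
    return d,im,W
def save(n,im,s=1):
    cv2.imwrite("pics/"+n,cv2.resize(im[:,:,::-1],None,fx=s,fy=s))
E
python3 - <<'E'
from h import *
for n in("scene","top"):
    d,im,W=grab(n); np.savez(n+".npz",im=im,W=W,Tc=d["world_to_cam"]); save(n+".png",im,1.4)
    print(n,np.linalg.inv(d["world_to_cam"])[:3].round(2).tolist(),d["vfov"])
s=ctrl.read_state();print(s)
E
```

```text
scene [[0.55, 0.51, -0.66, 1497.09], [0.84, -0.33, 0.43, -644.55], [-0.0, -0.79, -0.61, 1067.95]] 43.38456686455059
top [[0.02, -0.98, 0.19, 301.63], [-1.0, -0.02, 0.01, -18.58], [-0.01, -0.19, -0.98, 1361.51]] 44.132729134614515
{'clock': 0.1, 'qpos': array([-1.2887694 ,  0.62921805,  0.03847166,  1.51826665, -0.02700667,
        0.99627388, -0.02000085]), 'qd': array([ 1.00245967e-03, -2.96634056e-03,  7.68452015e-04, -2.08772864e-03,
        3.45227234e-05,  2.38613027e-03,  2.57816334e-04]), 'tau': array([ 3.46532608e-03, -5.64536190e+01,  1.23077787e+00, -1.93976337e+01,
        1.13467517e-02,  5.35903877e-03, -1.96712875e-05]), 'eef_pos': array([221.35374685, 610.56730784, 230.50501449]), 'tool_rot': array([-3.13994557e+00,  2.45754679e-05,  2.79373955e+00]), 'force': array([ 0.73139836, -0.03560163, -0.40312905]), 'torque': array([-0.00239439,  0.03593159,  0.0042746 ]), 'gripper_force': 0.0, 'width': 85.32429286358831}
```

View pics/scene.png

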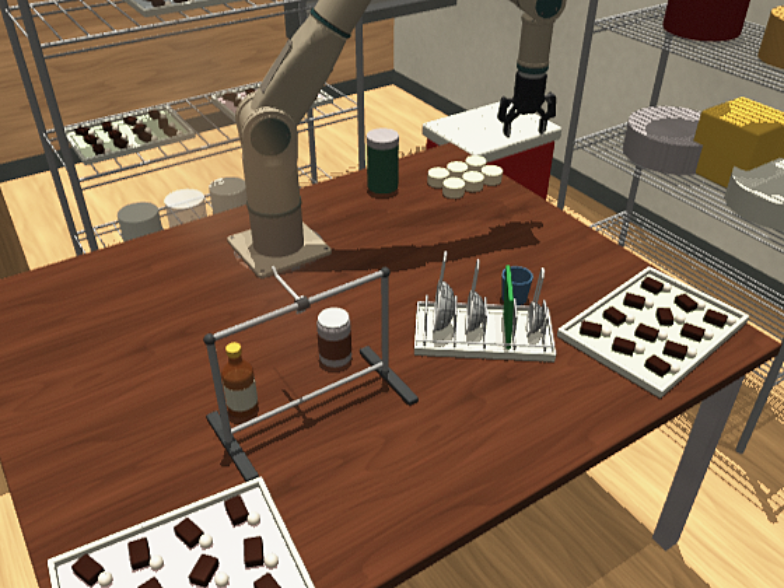

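View pics/top.png

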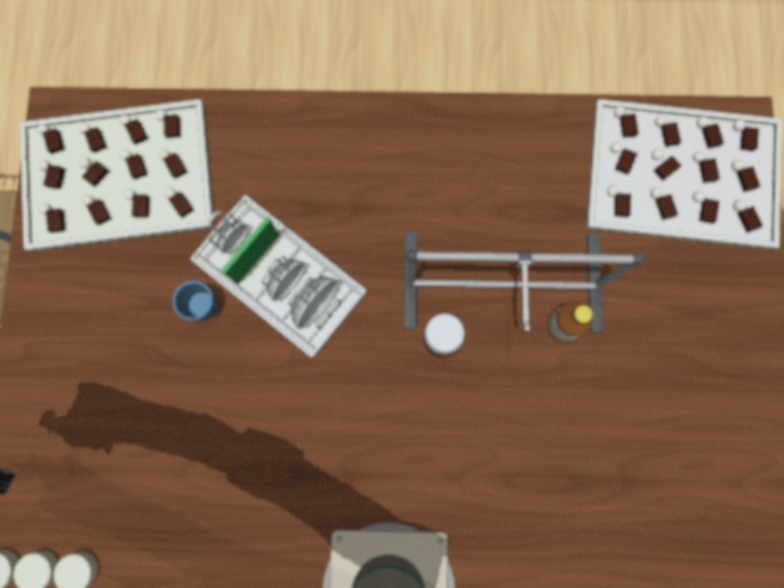

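The scene view shows the rail stand (rail ends about (210,340) to (385,272), prong tip about (277,270)) and the rack at (485,320). Its slots hold, from the rail side, the large sieve, the medium sieve, the board and the small sieve. The top view confirms this: prong root (524,257), prong tip (527,328), rack centre (278,275), cup (194,300).

Run:
```python
from h import *
a=np.load("top.npz");b=np.load("scene.npz")
for nm,d in(("top",a),("scene",b)):
    W=d["W"];im=d["im"].astype(int);P=W.reshape(-1,3);C=im.reshape(-1,3)
    m=(P[:,2]>240)&(P[:,2]<285)&(P[:,0]>400)&(P[:,1]<50)&(P[:,1]>-420)
    R=P[m]; print(nm,"rail pts",len(R),np.nanmin(R,0),np.nanmax(R,0))
    x1=np.median(R[:,0]); r=R[np.abs(R[:,0]-x1)<25]; print(" fit x=a*y+b",np.polyfit(r[:,1],r[:,0],1),np.median(r[:,2]))
    q=R[(R[:,0]<x1-20)]; print(" prong",len(q)); 
    if len(q): print(np.polyfit(q[:,0],q[:,1],1),q[np.argsort(q[:,0])][::max(1,len(q)//10)].round())
    # rack rim white points
    m=(P[:,2]>10)&(P[:,2]<30)&(P[:,0]>450)&(P[:,0]<850)&(P[:,1]>80)&(P[:,1]<450)&(C.min(1)>150)
    r=P[m][:,:2].astype(np.float32); print(" rack",cv2.minAreaRect(r))
    m=(P[:,2]>95)&(P[:,0]>450)&(P[:,0]<850)&(P[:,1]>60)&(P[:,1]<450)
    g=(C[:,1]>C[:,0]+40)
    r=P[m&g];print(" board",r.mean(0),cv2.minAreaRect(r[:,:2].astype(np.float32)),r[:,2].max())
    r=P[m&~g]; np.save(nm+"_s.npy",r); print(" sieve pts",len(r),r.min(0),r.max(0))
    for z in range(100,230,10):
        k=r[(r[:,2]>=z)&(r[:,2]<z+10)]; print(z,k[:: max(1,len(k)//6)].round().tolist())
```

```text
top rail pts 1202 [ 434.65053488 -388.30689652  240.66347047] [559.84301492 -22.07037509 279.0571858 ]
 fit x=a*y+b [-5.50508356e-04  5.47514760e+02] 263.5141530071917
 prong 145
[ 1.64927009e-03 -2.05717173e+02] [[ 435. -204.  279.]
 [ 444. -206.  269.]
 [ 454. -207.  262.]
 [ 465. -203.  263.]
 [ 475. -205.  263.]
 [ 484. -205.  266.]
 [ 491. -208.  261.]
 [ 499. -203.  265.]
 [ 506. -202.  262.]
 [ 514. -203.  265.]
 [ 524. -204.  261.]]
 rack ((627.2770385742188, 293.921875), (500.4765625, 195.39581298828125), 45.588382720947266)
 board [587.38750031 255.08831496 133.59507892] ((589.7840576171875, 255.60919189453125), (12.067852020263672, 121.13713836669922), 52.5272216796875) 151.0524445771091
 sieve pts 747 [459.88673213 107.8568754   95.07268016] [640.71583633 316.63891173 215.79652422]
100 [[635.0, 294.0, 107.0], [557.0, 275.0, 102.0], [549.0, 205.0, 101.0], [538.0, 201.0, 106.0], [532.0, 203.0, 109.0], [496.0, 176.0, 101.0], [464.0, 169.0, 100.0]]
110 [[637.0, 217.0, 117.0], [565.0, 271.0, 113.0], [529.0, 136.0, 117.0], [524.0, 118.0, 118.0], [499.0, 161.0, 117.0], [482.0, 1
[... 4115 characters left out ...]
.0, 182.0], [636.0, 303.0, 184.0], [638.0, 301.0, 183.0]]
190 [[496.0, 152.0, 196.0], [548.0, 203.0, 200.0], [554.0, 199.0, 198.0], [554.0, 198.0, 195.0], [518.0, 139.0, 192.0], [519.0, 135.0, 191.0], [563.0, 191.0, 195.0], [564.0, 187.0, 190.0]]
200 [[519.0, 141.0, 210.0], [517.0, 139.0, 206.0], [521.0, 139.0, 208.0], [517.0, 140.0, 202.0], [555.0, 197.0, 202.0], [518.0, 135.0, 201.0], [519.0, 138.0, 200.0], [523.0, 135.0, 200.0]]
210 [[503.0, 149.0, 215.0], [504.0, 152.0, 215.0], [507.0, 146.0, 215.0], [513.0, 145.0, 219.0], [514.0, 141.0, 218.0], [513.0, 145.0, 215.0], [512.0, 142.0, 212.0], [515.0, 144.0, 213.0], [516.0, 140.0, 212.0], [517.0, 143.0, 211.0], [518.0, 138.0, 210.0]]
220 []
```

```bash
cat >> h.py <<'E'
from scipy.spatial.transform import Rotation as Rn
def plan(*wps, c0=None, yaw0=None):
    """waypoints (x,y,z,yaw): each a call, relative to the preceding commanded pose (tool pointing down)"""
    p=np.array(c0,float); y=yaw0
    for w in wps:
        R=Rn.from_euler("xyz",[np.pi,0,y]).as_matrix(); d=R.T@(np.array(w[:3])-p)
        print("->",w,"shift cm",(d/10).round(2),"turn z",round(y-w[3],3),"rows>=",max(np.linalg.norm(d)/50,abs(y-w[3])/.15).__round__(1))
        p=np.array(w[:3],float); y=w[3]
E
python3 - <<'E'
from h import *
n=np.array([.607,.794])
r=np.vstack([np.load("top_s.npy"),np.load("scene_s.npy")])
s=r[:,:2]@n
for nm,c in(("L",np.array([510,145])@n),("M",np.array([549,200])@n),("S",np.array([631,308])@n)):
    for z in range(90,200,15):
        k=s[(np.abs(s-c)<34)&(r[:,2]>=z)&(r[:,2]<z+15)]-c
        if len(k)>4: print(nm,z,len(k),np.percentile(k,[5,25,50,75,95]).round(1))
plan((440,290,310,1.85),(510,145,300,.916),c0=(221.5,611.1,231.3),yaw0=2.7937)
E
```

```text
L 90 104 [-11.4  -4.    4.8  15.   22.6]
L 105 247 [-10.7  -3.5   4.4  11.7  18.6]
L 120 196 [-10.9  -8.1  -2.5   3.2   9.3]
L 135 18 [-9.8 -8.5 -6.4 -6.  -3.2]
L 150 16 [-8.8 -7.9 -7.2 -4.5 -3.9]
L 165 18 [-7.5 -6.2 -4.7 -2.6 -1.5]
L 180 20 [-5.6 -4.9 -2.8 -2.5  0.4]
L 195 27 [-4.8 -3.3 -2.5 -0.5  1.6]
M 90 140 [-9.2 -5.7  0.3  5.8 12. ]
M 105 65 [-9.2 -7.  -4.5 -0.6  7.7]
M 120 19 [-7.8 -6.9 -5.  -4.4 -1.9]
M 135 22 [-7.4 -5.4 -3.4 -2.8 -0.3]
M 150 16 [-5.5 -4.8 -3.3 -1.4 -0.4]
M 165 21 [-4.4 -3.1 -2.   0.1  0.6]
M 180 31 [-4.  -2.7 -0.7  0.7  2.3]
M 195 18 [-3.6 -2.5 -1.   1.1  1.7]
S 90 14 [-9.9 -8.8 -6.6 -5.8 -2.9]
S 105 25 [-9.9 -8.4 -6.8 -4.3 -2.3]
S 120 26 [-9.  -7.1 -5.  -3.6 -1.4]
S 135 27 [-6.6 -5.7 -3.5 -2.6  0.4]
S 150 24 [-6.2 -4.7 -2.9 -1.2  0.4]
S 165 42 [-4.8 -3.6 -1.6 -0.3  2. ]
S 180 13 [-4.  -2.7 -1.2  2.1  3. ]
-> (440, 290, 310, 1.85) shift cm [-31.49 -22.74  -7.87] turn z 0.944 rows>= 7.9
-> (510, 145, 300, 0.916) shift cm [-15.87   2.73   1.  ] turn z 0.934 rows>= 6.2
```

The bulge and lean both point along +n, so the sieve x axis is at yaw 0.916.

Emit:
{"method": "step_arm", "body": {
  "commands": [-16,-11,-7.87,0,0,0.47,1,-31.49,-22.74,-7.87,0,0,0.944,1,-31.49,-22.74,-7.87,0,0,0.944,1,-31.49,-22.74,-7.87,0,0,0.944,1,-31.49,-22.74,-7.87,0,0,0.944,1,-31.49,-22.74,-7.87,0,0,0.944,1,-31.49,-22.74,-7.87,0,0,0.944,1,-31.49,-22.74,-7.87,0,0,0.944,1,-31.49,-22.74,-7.87,0,0,0.944,1,-31.49,-22.74,-7.87,0,0,0.944,1]
}}

```text
clock: 1.1
eef_pos: [440.5, 289.0, 310.0]
tool_rot: [-3.141, -0.0, 1.847]
force: [-0.3, 0.6, 0.4]
width: 85.5
gripper_force: 0.0
```

Emit:
{"method": "step_arm", "body": {
  "commands": [-15.87,2.73,1,0,0,0.934,0.8,-15.87,2.73,1,0,0,0.934,0.8,-15.87,2.73,1,0,0,0.934,0.8,-15.87,2.73,1,0,0,0.934,0.8,-15.87,2.73,1,0,0,0.934,0.8,-15.87,2.73,1,0,0,0.934,0.8,-15.87,2.73,1,0,0,0.934,0.8,-15.87,2.73,1,0,0,0.934,0.8,-15.87,2.73,1,0,0,0.934,0.8]
}}

```text
clock: 2.0
eef_pos: [509.6, 146.0, 299.7]
tool_rot: [-3.141, 0.0, 0.92]
force: [0.4, -0.8, -0.6]
width: 68.2
gripper_force: 0.0
```

Run:
```python
from h import *
d,im,W=grab("wrist"); np.savez("w1.npz",im=im,W=W); save("w1.png",im,1.4)
print(np.linalg.inv(d["world_to_cam"])[:3].round(2).tolist())
P=W.reshape(-1,3);n=np.array([.607,.794]);t=np.array([.794,-.607])
for nm,c,z0 in(("L",(510,145),200),("M",(549,200),183),("S",(631,308),168)):
    k=P[(np.hypot(P[:,0]-c[0],P[:,1]-c[1])<28)&(P[:,2]>z0)&(P[:,2]<z0+22)]
    if len(k)>4:
        q=k[k[:,2]>k[:,2].max()-6]; tt=k[:,:2]@t
        print(nm,len(k),q.mean(0).round(1),k[:,2].max(),"t-extent",tt.min(),tt.max(), cv2.minAreaRect(k[:,:2].astype(np.float32)))
s=ctrl.read_state();print(s["clock"],s["eef_pos"],s["tool_rot"],s["width"])
```

```text
[[0.8, -0.58, -0.16, 551.09], [-0.61, -0.77, -0.21, 198.92], [-0.0, 0.26, -0.96, 441.91]]
L 306 [509.3 147.2 212.4] 215.1866731123999 t-extent 299.9777312869683 329.49647573144966 ((508.7829895019531, 147.01272583007812), (5.40032434463501, 29.538515090942383), 52.84164047241211)
M 291 [550.4 201.2 195.8] 198.3296624778823 t-extent 299.9269161017073 329.21520411373484 ((549.9744873046875, 201.16746520996094), (4.822192192077637, 29.30632209777832), 52.64783477783203)
2.05 [509.70341468 145.69304576 299.84630088] [-3.14113149e+00  7.98753603e-05  9.19061745e-01] 68.243399323089
```

The close-range depth check puts the large loop top at (509,147,215), 29.5 mm wide, which agrees with the sizes given. I grasp it next.

Run:
```python
from h import *
plan((508.5,146.3,172,.92),(508.5,146.3,412,.92),(350,0,412,.3),(395,-205,395,0),c0=(510,145,300),yaw0=.916)
```

```text
-> (508.5, 146.3, 172, 0.92) shift cm [ 1.00e-02 -2.00e-01  1.28e+01] turn z -0.004 rows>= 2.6
-> (508.5, 146.3, 412, 0.92) shift cm [ -0.   0. -24.] turn z 0.0 rows>= 4.8
-> (350, 0, 412, 0.3) shift cm [-21.24  -3.75  -0.  ] turn z 0.62 rows>= 4.3
-> (395, -205, 395, 0) shift cm [-1.76 20.91  1.7 ] turn z 0.3 rows>= 4.2
```

Emit:
{"method": "step_arm", "body": {
  "commands": [0,-0.2,6,0,0,0,0.8,0,-0.2,10,0,0,0,0.8,0,-0.2,12.8,0,0,0,0.8,0,-0.2,12.8,0,0,0,0.8,0,-0.2,12.8,0,0,0,0,0,-0.2,12.8,0,0,0,0,0,-0.2,12.8,0,0,0,0,0,-0.2,12.8,0,0,0,0,0,-0.2,12.8,0,0,0,0,0,-0.2,12.8,0,0,0,0]
}}

```text
clock: 3.05
eef_pos: [509.7, 146.8, 174.0]
tool_rot: [3.14, -0.004, 0.916]
force: [-0.6, 0.8, 7.3]
width: 28.5
gripper_force: 58.9
```

Emit:
{"method": "step_arm", "body": {
  "commands": [0,0,-3,0,0,0,0,0,0,-7,0,0,0,0,0,0,-11,0,0,0,0,0,0,-14,0,0,0,0,0,0,-14,0,0,0,0,0,0,-14,0,0,0,0]
}}

```text
clock: 3.65
eef_pos: [508.3, 146.3, 312.6]
tool_rot: [3.141, -0.002, 0.916]
force: [-0.5, 0.1, -0.9]
width: 28.7
gripper_force: 59.7
```

Run:
```python
from h import *
s=ctrl.read_state();print(s["eef_pos"],s["tool_rot"],s["force"],s["torque"],s["width"])
plan((430,-10,312,.42),(392,-205,290,0),c0=(508.5,146.3,312),yaw0=.916)
```

```text
[508.32700434 146.32281281 312.61750875] [ 3.14132263e+00 -1.61506363e-03  9.16217328e-01] [-0.54910827  0.0940058  -0.88246964] [-0.04520068  0.06319518  0.01195492] 28.687246372105058
-> (430, -10, 312, 0.42) shift cm [-17.18   3.29   0.  ] turn z 0.496 rows>= 3.5
-> (392, -205, 290, 0) shift cm [-11.42  16.26   2.2 ] turn z 0.42 rows>= 4.0
```

Emit:
{"method": "step_arm", "body": {
  "commands": [-4,0.8,0,0,0,0.12,0,-8,1.6,0,0,0,0.25,0,-13,2.5,0,0,0,0.37,0,-17.18,3.29,0,0,0,0.496,0,-17.18,3.29,0,0,0,0.496,0]
}}

```text
clock: 4.15
eef_pos: [425.7, -15.3, 311.1]
tool_rot: [-3.141, 0.004, 0.408]
force: [0.3, 0.6, -0.9]
width: 28.6
gripper_force: 59.7
```

Emit:
{"method": "step_arm", "body": {
  "commands": [-2.5,3.5,0.5,0,0,0.09,0,-5,7,1,0,0,0.18,0,-7.5,10.6,1.5,0,0,0.28,0,-10,14.2,2,0,0,0.37,0,-11.42,16.26,2.2,0,0,0.42,0,-11.42,16.26,2.2,0,0,0.42,0,-11.42,16.26,2.2,0,0,0.42,0]
}}

```text
clock: 4.85
eef_pos: [391.3, -204.5, 289.0]
tool_rot: [-3.14, 0.002, -0.0]
force: [0.8, 0.3, -1.7]
width: 28.6
gripper_force: 59.8
```

```bash
cat > look.py <<'E'
from h import *
import sys
# depth of prong and of held handle
s=ctrl.read_state();e=s["eef_pos"];print(s["clock"],e.round(1),s["tool_rot"].round(3),s["force"].round(1),s["width"])
for nm in sys.argv[2:]:
    d,im,W=grab(nm); save(sys.argv[1]+nm+".png",im,1.4); P=W.reshape(-1,3)
    q=P[(P[:,0]>430)&(P[:,0]<530)&(abs(P[:,1]+205)<9)&(P[:,2]>250)&(P[:,2]<285)]
    if len(q): print(nm,"prong n",len(q),"xmin",q[:,0].min().round(1),"y med",np.median(q[:,1]).round(1),"y rng",np.percentile(q[:,1],[5,95]).round(1),"z",np.median(q[:,2]).round(1))
    r=P[(P[:,0]>535)&(P[:,0]<570)&(abs(P[:,1]+205)<150)&(P[:,2]>252)&(P[:,2]<285)]
    if len(r): print(" rail x med",np.percentile(r[:,0],[5,50,95]).round(1),"zmax",np.percentile(r[:,2],95).round(1),"slope",np.polyfit(r[:,1],r[:,0],1)[0])
    k=P[(abs(P[:,0]-e[0])<60)&(abs(P[:,1]-e[1])<60)&(P[:,2]<e[2]-20)&(P[:,2]>90)]
    for z in range(100,int(e[2])-20,20):
        j=k[(k[:,2]>=z)&(k[:,2]<z+20)]
        if len(j)>3: print("  held z",z,len(j),"x",np.percentile(j[:,0],[5,50,95]).round(1),"y",np.percentile(j[:,1],[2,98]).round(1))
E
python3 look.py a wrist scene
```

```text
4.85 [ 391.3 -204.5  289. ] [-3.14e+00  2.00e-03 -0.00e+00] [ 0.8  0.3 -1.7] 28.61412203120314
wrist prong n 2493 xmin 437.1 y med -204.5 y rng [-207.8 -201.7] z 262.7
  held z 160 34 x [415.8 416.3 416.7] y [-216.  -192.4]
  held z 180 570 x [390.5 410.5 417.8] y [-256.4 -149.7]
  held z 200 2520 x [384.8 409.4 416.9] y [-253.3 -153.5]
  held z 220 5115 x [384.  397.9 409.6] y [-243.8 -162.8]
  held z 240 1416 x [382.9 387.3 394.5] y [-224.4 -182.8]
  held z 260 247 x [387.4 447.1 451. ] y [-217.9 -189.8]
scene prong n 75 xmin 438.9 y med -205.7 y rng [-208.  -201.9] z 265.6
 rail x med [548.9 555.6 561.1] zmax 270.9 slope -0.0006667603846745485
  held z 140 33 x [392.6 402.4 405.7] y [-235.6 -176.8]
  held z 160 133 x [385.8 408.1 416.3] y [-253.5 -164.2]
  held z 180 187 x [384.5 411.6 419.6] y [-257.  -154.2]
  held z 200 263 x [383.8 409.  419.4] y [-254.1 -153.5]
  held z 220 266 x [383.7 399.8 411.5] y [-245.9 -161.1]
  held z 240 89 x [382.2 387.7 400.7] y [-228.6 -179.6]
  held z 260 20 x [383.  386.9 449.9] y [-216.3 -189.1]
```

Emit:
{"method": "step_arm", "body": {
  "commands": [0,0,4,0,0,0,0,0,0,4,0,0,0,0,3,0,4,0,0,0,0,6,0,4,0,0,0,0,7.8,0,4,0,0,0,0,7.8,0,4,0,0,0,0]
}}

```text
clock: 5.55
eef_pos: [473.0, -203.9, 250.7]
tool_rot: [3.141, -0.001, 0.005]
force: [-0.6, -0.1, -1.2]
width: 28.9
gripper_force: 59.9
```

```bash
python3 look.py b scene wrist
```

```text
5.55 [ 473.  -203.9  250.7] [ 3.141e+00 -1.000e-03  5.000e-03] [-0.6 -0.1 -1.2] 28.856692022175384
scene prong n 55 xmin 452.1 y med -205.1 y rng [-208.3 -201.8] z 264.3
 rail x med [549.1 555.8 560.8] zmax 270.7 slope -0.0005089560344499893
  held z 100 23 x [473.  485.  488.4] y [-239.7 -183.3]
  held z 120 111 x [470.3 489.  496.9] y [-252.6 -158. ]
  held z 140 200 x [469.1 493.  500.6] y [-256.2 -156.4]
  held z 160 267 x [468.5 490.4 500. ] y [-255.  -156.6]
  held z 180 161 x [472.6 487.5 495.3] y [-246.6 -169.7]
  held z 200 74 x [463.5 468.4 475. ] y [-232.9 -182.5]
  held z 220 10 x [465.  467.4 472.1] y [-219.3 -190.3]
wrist prong n 3638 xmin 440.1 y med -204.6 y rng [-207.9 -201.6] z 262.8
 rail x med [545.5 551.7 557.9] zmax 270.0 slope -0.0017554787453341618
  held z 120 13 x [494.7 495.5 496.3] y [-221.7 -192.5]
  held z 140 467 x [469.3 489.6 497.3] y [-256.7 -149.6]
  held z 160 2074 x [464.3 487.9 496.1] y [-253.8 -152.7]
  held z 180 4330 x [463.4 477.5 489.3] y [-244.9 -161.3]
  held z 200 1358 x [462.7 467.2 475. ] y [-227.5 -179.5]
  held z 220 117 x [466.5 467.7 468.6] y [-217.9 -189.2]
```

View pics/bwrist.png

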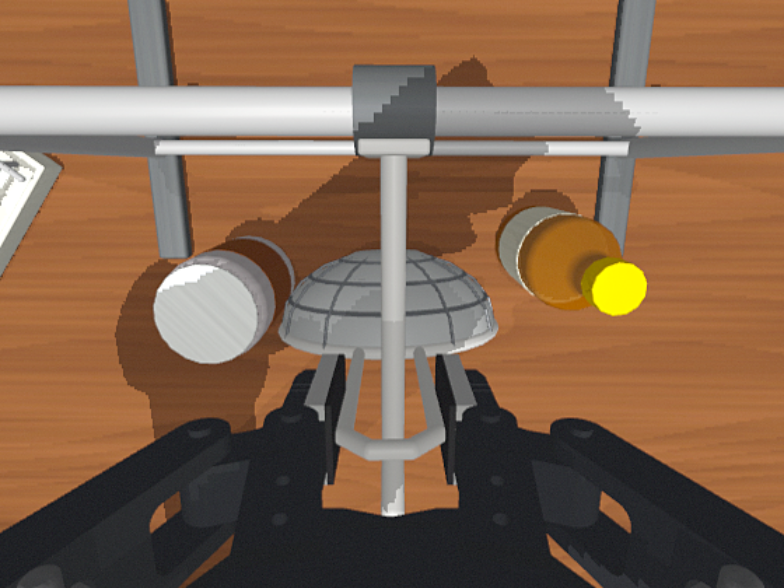

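The prong runs through the held loop: top wire at (390,450), prong centred at column 393. Next I lower it and slide it in.

Emit:
{"method": "step_arm", "body": {
  "commands": [0,0,2.1,0,0,0,0,0,0,2.1,0,0,0,0,1.5,0,2.1,0,0,0,0,3,0,2.1,0,0,0,0,4.2,0,2.1,0,0,0,0,4.2,0,2.1,0,0,0,0,4.2,0,2.4,0,0,0,0,4.2,0,2.4,0,0,0,0]
}}

```text
clock: 6.45
eef_pos: [511.9, -205.3, 227.4]
tool_rot: [-3.141, -0.002, -0.001]
force: [-0.0, 2.8, 8.1]
width: 28.3
gripper_force: 60.9
```

```bash
python3 look.py c wrist
python3 - <<'E'
from h import *
d,im,W=grab("wrist");P=W.reshape(-1,3)
k=P[(abs(P[:,1]+205)<13)&(P[:,2]>265)&(P[:,2]<278)&(P[:,0]<530)&(P[:,0]>495)]
print(len(k),k[:,2].max() if len(k) else 0, k.mean(0))
E
```

```text
6.45 [ 511.9 -205.3  227.4] [-3.141e+00 -2.000e-03 -1.000e-03] [-0.   2.8  8.1] 28.32786739849195
wrist prong n 2383 xmin 490.6 y med -204.8 y rng [-211.4 -198.7] z 263.0
 rail x med [546.6 553.8 559.3] zmax 270.2 slope -0.001847901100448063
  held z 120 40 x [501.8 534.  535.8] y [-259.4 -148.7]
  held z 140 397 x [502.1 508.1 514.6] y [-257.2 -151.3]
  held z 160 2019 x [503.4 509.8 517.6] y [-246.2 -162.2]
  held z 180 483 x [503.4 507.1 508.8] y [-223.8 -185.3]
  held z 200 79 x [508.  509.1 509.9] y [-219.1 -190.2]
583 268.49499941241066 [ 513.1945474  -204.96517994  266.59918282]
```

Emit:
{"method": "step_arm", "body": {
  "commands": [0,0,0,0,0,0,0.6,0,0,0,0,0,0,0.6,0,0,0,0,0,0,0.6,0,0,-3,0,0,0,0.6,0,0,-7.4,0,0,0,0.6,0,0,-7.4,0,0,0,0.6,0,0,-7.4,0,0,0,0.6]
}}

```text
clock: 7.25
eef_pos: [511.9, -205.4, 300.5]
tool_rot: [3.141, -0.001, -0.0]
force: [0.3, 0.6, -0.8]
width: 51.4
gripper_force: 0.0
```

```bash
cat > hang.py <<'E'
from h import *
import sys
d,im,W=grab("wrist"); save(sys.argv[1]+".png",im,1.4); P=W.reshape(-1,3)
s=ctrl.read_state();print(s["clock"],s["eef_pos"].round(1))
x0=float(sys.argv[2])
k=P[(abs(P[:,1]+205)<70)&(abs(P[:,0]-x0)<45)&(P[:,2]<272)&(P[:,2]>60)]
for z in range(80,272,16):
    j=k[(k[:,2]>=z)&(k[:,2]<z+16)]
    if len(j)>3: print("  z",z,len(j),"x",np.percentile(j[:,0],[2,50,98]).round(1),"y",np.percentile(j[:,1],[2,98]).round(1))
E
python3 hang.py d1 512
python3 - <<'E'
from h import *
plan((490,0,300,.46),(550,201,285,.92),(549.5,200.4,155,.92),c0=(512,-205,300),yaw0=0)
E
```

```text
7.3 [ 511.4 -204.8  299.5]
  z 112 44 x [501.6 517.4 522.4] y [-260.8 -151.3]
  z 128 129 x [499.7 514.6 524. ] y [-260.1 -150.6]
  z 144 649 x [500.1 517.5 527.3] y [-256.2 -155. ]
  z 160 1578 x [500.8 515.  526.6] y [-247.1 -163.6]
  z 176 999 x [501.3 508.3 519.3] y [-232.2 -178.5]
  z 192 58 x [505.7 507.6 508.9] y [-220.  -191.3]
  z 208 65 x [507.  509.1 510.6] y [-220.3 -191.7]
  z 224 90 x [508.7 510.6 512. ] y [-220.1 -191.6]
  z 240 97 x [510.4 512.3 513.6] y [-220.2 -191.5]
  z 256 7319 x [475.2 550.2 556.8] y [-271.  -138.7]
-> (490, 0, 300, 0.46) shift cm [ -2.2 -20.5  -0. ] turn z -0.46 rows>= 4.1
-> (550, 201, 285, 0.92) shift cm [ 14.3  -15.35   1.5 ] turn z -0.46 rows>= 4.2
-> (549.5, 200.4, 155, 0.92) shift cm [-0.08 -0.   13.  ] turn z 0.0 rows>= 2.6
```

Emit:
{"method": "step_arm", "body": {
  "commands": [-0.5,-5,0,0,0,-0.12,0.8,-1,-10,0,0,0,-0.23,0.8,-1.6,-15,0,0,0,-0.34,0.8,-2.2,-20.5,0,0,0,-0.46,0.8,-2.2,-20.5,0,0,0,-0.46,0.8]
}}

```text
clock: 7.8
eef_pos: [488.0, 7.5, 297.9]
tool_rot: [-3.136, 0.003, 0.472]
force: [1.4, -0.3, -1.0]
width: 68.4
gripper_force: 0.0
```

Emit:
{"method": "step_arm", "body": {
  "commands": [3.5,-3.8,0,0,0,-0.11,0.8,7,-7.5,0.5,0,0,-0.23,0.8,10.6,-11.4,1,0,0,-0.34,0.8,14.3,-15.35,1.5,0,0,-0.46,0.8,14.3,-15.35,1.5,0,0,-0.46,0.8,14.3,-15.35,1.5,0,0,-0.46,0.8,14.3,-15.35,1.5,0,0,-0.46,0.8]
}}

```text
clock: 8.5
eef_pos: [549.5, 198.5, 284.1]
tool_rot: [3.142, 0.003, 0.917]
force: [-0.7, -0.1, 0.3]
width: 68.3
gripper_force: 0.0
```

```bash
cat > top.py <<'E'
from h import *
import sys
cx,cy,z0=map(float,sys.argv[1:4])
d,im,W=grab("wrist"); P=W.reshape(-1,3)
k=P[(np.hypot(P[:,0]-cx,P[:,1]-cy)<28)&(P[:,2]>z0)&(P[:,2]<z0+22)]
print(len(k),k[:,2].max(),cv2.minAreaRect(k[:,:2].astype(np.float32)),k[k[:,2]>k[:,2].max()-6].mean(0))
s=ctrl.read_state();print(s["clock"],s["eef_pos"].round(1),s["tool_rot"].round(3))
E
python3 top.py 550 201 183
```

```text
291 198.55747071829882 ((550.5314331054688, 201.689697265625), (5.221489906311035, 29.627309799194336), 52.78213119506836) [550.6894837  201.94409618 195.77493356]
8.55 [549.6 198.  284.6] [3.141e+00 2.000e-03 9.160e-01]
```

Emit:
{"method": "step_arm", "body": {
  "commands": [0.15,-0.1,5,0,0,0,0.8,0.15,-0.1,10,0,0,0,0.8,0.15,-0.1,13,0,0,0,0.8,0.15,-0.1,13,0,0,0,0.8,0.15,-0.1,13,0,0,0,0,0.15,-0.1,13,0,0,0,0,0.15,-0.1,13,0,0,0,0,0.15,-0.1,13,0,0,0,0,0.15,-0.1,13,0,0,0,0,0.15,-0.1,13,0,0,0,0]
}}

```text
clock: 9.55
eef_pos: [551.6, 203.0, 157.4]
tool_rot: [3.14, -0.004, 0.92]
force: [-1.0, -0.5, 7.6]
width: 28.4
gripper_force: 58.9
```

Emit:
{"method": "step_arm", "body": {
  "commands": [0,0,-3,0,0,0,0,0,0,-7,0,0,0,0,0,0,-11,0,0,0,0,0,0,-14.5,0,0,0,0,0,0,-14.5,0,0,0,0,0,0,-14.5,0,0,0,0,0,0,-14.5,0,0,0,0]
}}

```text
clock: 10.25
eef_pos: [549.0, 202.7, 299.0]
tool_rot: [-3.14, 0.002, 0.92]
force: [-0.3, 0.3, -1.6]
width: 28.8
gripper_force: 59.6
```

Run:
```python
from h import *
s=ctrl.read_state();print(s["clock"],s["eef_pos"],s["tool_rot"],s["force"],s["width"])
c=s["eef_pos"];y=s["tool_rot"][2]
plan((430,-10,300,.42),(392,-205,290,0),c0=c,yaw0=y)
```

```text
10.25 [548.96772972 202.66583403 298.96798563] [-3.14002231e+00  1.65113761e-03  9.19944952e-01] [-0.27609375  0.34200647 -1.63286981] 28.774177298553436
-> (430, -10, 300, 0.42) shift cm [-24.13   3.42  -0.1 ] turn z 0.5 rows>= 4.9
-> (392, -205, 290, 0) shift cm [-11.42  16.26   1.  ] turn z 0.42 rows>= 4.0
```

Emit:
{"method": "step_arm", "body": {
  "commands": [-5,0.7,0,0,0,0.1,0,-10,1.4,0,0,0,0.2,0,-15,2.1,0,0,0,0.31,0,-20,2.8,0,0,0,0.42,0,-24.13,3.42,0,0,0,0.5,0,-24.13,3.42,0,0,0,0.5,0]
}}

```text
clock: 10.85
eef_pos: [426.7, -15.1, 299.3]
tool_rot: [-3.141, 0.004, 0.409]
force: [0.2, 0.3, -1.0]
width: 28.5
gripper_force: 59.7
```

Emit:
{"method": "step_arm", "body": {
  "commands": [-2.5,3.5,0.2,0,0,0.09,0,-5,7,0.4,0,0,0.18,0,-7.5,10.6,0.6,0,0,0.28,0,-10,14.2,0.8,0,0,0.37,0,-11.42,16.26,1,0,0,0.42,0,-11.42,16.26,1,0,0,0.42,0,-11.42,16.26,1,0,0,0.42,0]
}}

```text
clock: 11.55
eef_pos: [392.6, -204.5, 289.1]
tool_rot: [-3.141, 0.002, -0.001]
force: [0.4, -0.1, -0.5]
width: 28.1
gripper_force: 59.9
```

```bash
python3 look.py e wrist scene
```

```text
11.55 [ 392.6 -204.5  289.1] [-3.141e+00  2.000e-03 -1.000e-03] [ 0.4 -0.1 -0.5] 28.120176816086378
wrist prong n 2594 xmin 437.3 y med -204.5 y rng [-207.8 -201.4] z 262.7
  held z 180 435 x [388.9 407.5 413. ] y [-246.9 -160.4]
  held z 200 1975 x [385.7 406.  412.5] y [-243.9 -163.2]
  held z 220 4118 x [384.1 394.1 405.7] y [-235.8 -171.3]
  held z 240 275 x [384.4 387.6 388.9] y [-218.2 -189.5]
  held z 260 286 x [388.3 448.  451.9] y [-217.8 -190. ]
scene prong n 84 xmin 438.2 y med -205.4 y rng [-209.1 -200.2] z 265.4
 rail x med [548.8 555.6 560.9] zmax 271.0 slope 0.001109179542806127
  held z 140 6 x [378.8 381.9 391.7] y [-220.5 -210.3]
  held z 160 57 x [388.5 401.4 409.3] y [-239.6 -172.5]
  held z 180 136 x [388.4 406.9 413.5] y [-246.6 -169. ]
  held z 200 204 x [385.  405.3 413.9] y [-245.8 -163.7]
  held z 220 207 x [384.5 397.7 408.3] y [-236.7 -168.3]
  held z 240 38 x [383.2 387.4 393.7] y [-217.1 -187.6]
  held z 260 13 x [386.1 391.  450.8] y [-218.8 -188.1]
```

Emit:
{"method": "step_arm", "body": {
  "commands": [0,0,4,0,0,0,0,0,0,4,0,0,0,0,3,0,4,0,0,0,0,5.5,0,4,0,0,0,0,7,0,4,0,0,0,0,7,0,4,0,0,0,0,7,0,4,0,0,0,0,7,0,6.1,0,0,0,0,7,0,6.1,0,0,0,0]
}}

```text
clock: 12.55
eef_pos: [461.6, -204.8, 228.5]
tool_rot: [-3.141, 0.002, -0.001]
force: [-0.3, 0.5, -0.6]
width: 28.7
gripper_force: 59.9
```

```bash
python3 look.py f wrist | head -3
```

```text
12.55 [ 461.6 -204.8  228.5] [-3.141e+00  2.000e-03 -1.000e-03] [-0.3  0.5 -0.6] 28.745436441812153
wrist prong n 6202 xmin 445.5 y med -204.7 y rng [-210.7 -199.4] z 263.1
 rail x med [543.6 551.  557.2] zmax 270.2 slope -0.0018930680824992008
```

View pics/fwrist.png

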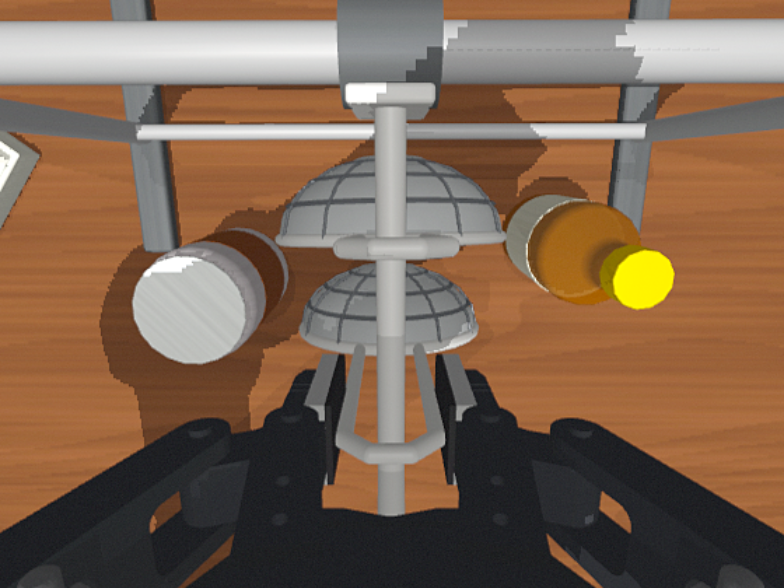

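The large sieve hangs at (395,245) and the held medium is threaded on the prong with its top wire at (390,450). Both are lined up, so I slide the medium in.

Emit:
{"method": "step_arm", "body": {
  "commands": [1,0,0,0,0,0,0,2,0,0,0,0,0,0,2.8,0,0,0,0,0,0,3.2,0,0,0,0,0,0,3.2,0,0,0,0,0,0,3.2,0,0.35,0,0,0,0,3.2,0,0.35,0,0,0,0]
}}

```text
clock: 13.3
eef_pos: [495.7, -205.3, 227.4]
tool_rot: [-3.141, -0.003, -0.0]
force: [-1.7, 2.6, 14.4]
width: 28.5
gripper_force: 61.5
```

Emit:
{"method": "step_arm", "body": {
  "commands": [0,0,0,0,0,0,0.6,0,0,0,0,0,0,0.6,0,0,0,0,0,0,0.6,0,0,-3,0,0,0,0.6,0,0,-7.4,0,0,0,0.6,0,0,-7.4,0,0,0,0.6,0,0,-7.4,0,0,0,0.6,0,0,-7.4,0,0,0,0.6]
}}

```text
clock: 14.1
eef_pos: [494.4, -204.5, 298.4]
tool_rot: [-3.141, 0.002, -0.0]
force: [0.2, 0.2, 0.0]
width: 51.4
gripper_force: 0.0
```

```bash
python3 hang.py g 500
python3 - <<'E'
from h import *
s=ctrl.read_state();c=s["eef_pos"]
plan((490,0,300,.46),(560,190,285,.92),(631,308,270,.92),c0=c,yaw0=0)
E
```

```text
14.15 [ 494.3 -204.4  298.3]
  z 112 70 x [501.8 521.4 533.9] y [-260.4 -156.9]
  z 128 203 x [486.6 521.7 535.4] y [-261.1 -154.9]
  z 144 1054 x [485.6 517.6 535.1] y [-256.2 -159.4]
  z 160 2489 x [485.1 513.2 529. ] y [-246.9 -167.5]
  z 176 1034 x [487.1 509.2 519.7] y [-233.3 -181.8]
  z 192 69 x [489.6 492.4 512.2] y [-220.5 -194. ]
  z 208 112 x [490.8 493.1 514.1] y [-220.2 -191.7]
  z 224 141 x [492.4 494.5 516.1] y [-220.6 -191.5]
  z 240 160 x [493.7 495.9 518. ] y [-220.4 -192. ]
  z 256 2839 x [458.  508.3 544.2] y [-218.5 -194. ]
-> (490, 0, 300, 0.46) shift cm [ -0.43 -20.44  -0.17] turn z -0.46 rows>= 4.1
-> (560, 190, 285, 0.92) shift cm [ 14.71 -13.92   1.5 ] turn z -0.46 rows>= 4.1
-> (631, 308, 270, 0.92) shift cm [13.69 -1.5   1.5 ] turn z 0.0 rows>= 2.8
```

View pics/g.png

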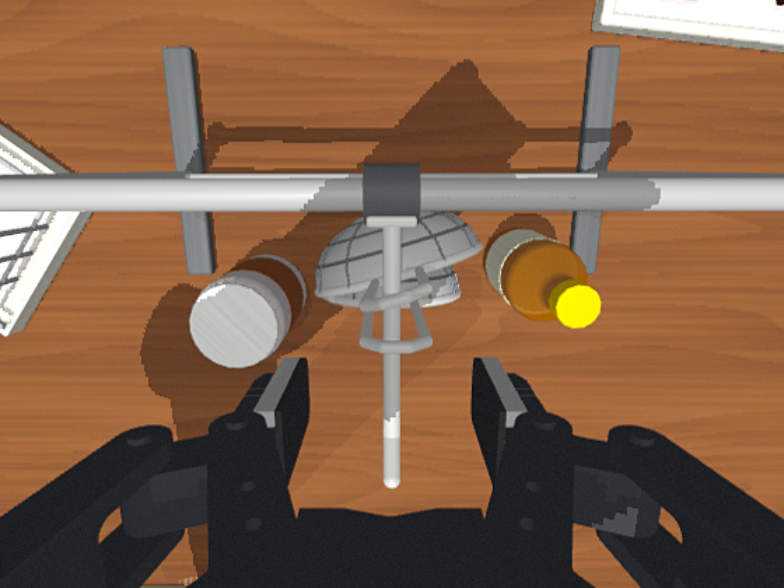

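Emit:
{"method": "step_arm", "body": {
  "commands": [0,-5,0,0,0,-0.12,0.8,-0.1,-10,0,0,0,-0.23,0.8,-0.3,-15,0,0,0,-0.34,0.8,-0.43,-20.4,0,0,0,-0.46,0.8,-0.43,-20.4,0,0,0,-0.46,0.8]
}}

```text
clock: 14.65
eef_pos: [489.7, 6.9, 297.7]
tool_rot: [-3.136, 0.002, 0.473]
force: [0.4, 0.9, 0.6]
width: 67.8
gripper_force: 0.0
```

Emit:
{"method": "step_arm", "body": {
  "commands": [3.6,-3.5,0,0,0,-0.11,0.8,7.2,-7,0.5,0,0,-0.23,0.8,11,-10.5,1,0,0,-0.34,0.8,14.7,-13.9,1.5,0,0,-0.46,0.8,14.7,-13.9,1.5,0,0,-0.46,0.8]
}}

```text
clock: 15.15
eef_pos: [560.8, 196.8, 281.5]
tool_rot: [-3.138, -0.001, 0.932]
force: [-0.9, -0.4, -0.2]
width: 68.4
gripper_force: 0.0
```

Emit:
{"method": "step_arm", "body": {
  "commands": [4.5,-0.5,0.5,0,0,0,0.8,9,-1,1,0,0,0,0.8,13.1,-1.5,1.5,0,0,0,0.8,13.1,-1.5,1.5,0,0,0,0.8,13.1,-1.5,1.5,0,0,0,0.8,13.1,-1.5,1.5,0,0,0,0.8]
}}

```text
clock: 15.75
eef_pos: [628.1, 299.5, 269.0]
tool_rot: [3.141, 0.002, 0.917]
force: [-0.2, -1.3, -0.1]
width: 68.1
gripper_force: 0.0
```

```bash
python3 top.py 631 308 168
python3 - <<'E'
from h import *
s=ctrl.read_state()
plan((626.6,302.2,140,.92),c0=s["eef_pos"],yaw0=s["tool_rot"][2])
E
```

```text
286 183.79445426755075 ((632.1958618164062, 308.47393798828125), (5.287858963012695, 28.53101348876953), 52.44807815551758) [632.35297177 308.86855798 180.95925769]
15.8 [628.2 299.6 269.6] [3.141e+00 1.000e-03 9.170e-01]
-> (626.6, 302.2, 140, 0.92) shift cm [ 0.11 -0.29 12.96] turn z -0.003 rows>= 2.6
```

Emit:
{"method": "step_arm", "body": {
  "commands": [0.2,-0.2,5,0,0,0,0.8,0.2,-0.2,10,0,0,0,0.8,0.2,-0.2,13,0,0,0,0.8,0.2,-0.2,13,0,0,0,0.8,0.2,-0.2,13,0,0,0,0,0.2,-0.2,13,0,0,0,0,0.2,-0.2,13,0,0,0,0,0.2,-0.2,13,0,0,0,0,0.2,-0.2,13,0,0,0,0,0.2,-0.2,13,0,0,0,0]
}}

```text
clock: 16.8
eef_pos: [629.6, 305.4, 142.5]
tool_rot: [3.139, -0.005, 0.92]
force: [-0.5, -0.1, 6.5]
width: 28.5
gripper_force: 58.9
```

Emit:
{"method": "step_arm", "body": {
  "commands": [0,0,-3,0,0,0,0,0,0,-7,0,0,0,0,0,0,-12,0,0,0,0,0,0,-16,0,0,0,0,0,0,-16,0,0,0,0,0,0,-16,0,0,0,0,0,0,-16,0,0,0,0]
}}

```text
clock: 17.5
eef_pos: [626.9, 304.8, 298.4]
tool_rot: [-3.14, 0.002, 0.92]
force: [0.0, -0.9, -1.9]
width: 28.9
gripper_force: 59.3
```

Run:
```python
from h import *
s=ctrl.read_state();print(s["clock"],s["eef_pos"],s["tool_rot"],s["force"],s["width"])
c=s["eef_pos"];y=s["tool_rot"][2]
plan((530,150,300,.75),(430,-10,300,.42),(392,-205,290,0),c0=c,yaw0=y)
```

```text
17.5 [626.94282378 304.81214532 298.38295281] [-3.14006958e+00  1.64635321e-03  9.19823116e-01] [ 0.02730303 -0.85939856 -1.90267577] 28.949848655397993
-> (530, 150, 300, 0.75) shift cm [-18.19   1.67  -0.16] turn z 0.17 rows>= 3.7
-> (430, -10, 300, 0.42) shift cm [-18.22   4.89   0.  ] turn z 0.33 rows>= 3.8
-> (392, -205, 290, 0) shift cm [-11.42  16.26   1.  ] turn z 0.42 rows>= 4.0
```

Emit:
{"method": "step_arm", "body": {
  "commands": [-4.5,0.4,0,0,0,0.04,0,-9,0.8,0,0,0,0.08,0,-13.6,1.2,0,0,0,0.13,0,-18.2,1.67,0,0,0,0.17,0]
}}

```text
clock: 17.9
eef_pos: [528.6, 148.5, 297.8]
tool_rot: [-3.14, 0.003, 0.748]
force: [0.4, 0.0, 0.3]
width: 28.5
gripper_force: 59.4
```

Emit:
{"method": "step_arm", "body": {
  "commands": [-4.5,1.2,0,0,0,0.08,0,-9,2.4,0,0,0,0.16,0,-13.6,3.6,0,0,0,0.25,0,-18.2,4.89,0,0,0,0.33,0,-18.2,4.89,0,0,0,0.33,0]
}}

```text
clock: 18.4
eef_pos: [426.3, -15.0, 298.8]
tool_rot: [-3.14, 0.004, 0.409]
force: [-0.2, 0.6, -0.0]
width: 28.7
gripper_force: 59.3
```

Emit:
{"method": "step_arm", "body": {
  "commands": [-2.5,3.5,0.2,0,0,0.09,0,-5,7,0.4,0,0,0.18,0,-7.5,10.6,0.6,0,0,0.28,0,-10,14.2,0.8,0,0,0.37,0,-11.42,16.26,1,0,0,0.42,0,-11.42,16.26,1,0,0,0.42,0,-11.42,16.26,1,0,0,0.42,0]
}}

```text
clock: 19.1
eef_pos: [392.6, -204.3, 288.6]
tool_rot: [-3.141, 0.002, -0.0]
force: [0.1, 0.5, -0.9]
width: 28.8
gripper_force: 59.5
```

```bash
python3 look.py i wrist scene
```

```text
19.1 [ 392.6 -204.3  288.6] [-3.141e+00  2.000e-03 -0.000e+00] [ 0.1  0.5 -0.9] 28.786499907050874
wrist prong n 2992 xmin 437.4 y med -204.8 y rng [-208.7 -198.7] z 263.0
  held z 180 201 x [392.2 407.3 411.7] y [-237.4 -169.5]
  held z 200 1549 x [389.8 405.8 412. ] y [-235.4 -171.3]
  held z 220 2484 x [388.6 396.3 405.7] y [-227.9 -179.1]
  held z 240 167 x [391.6 393.3 394.3] y [-218.2 -189.3]
  held z 260 276 x [393.7 448.4 452.2] y [-217.6 -190. ]
scene prong n 94 xmin 437.4 y med -205.9 y rng [-211.8 -198.6] z 265.6
 rail x med [548.7 555.6 560.8] zmax 270.8 slope -0.00036095573755037656
  held z 160 21 x [383.8 393.2 401.9] y [-224.4 -188. ]
  held z 180 86 x [390.6 405.9 412.8] y [-235.3 -177.7]
  held z 200 156 x [389.6 406.8 413.6] y [-236.7 -175.2]
  held z 220 130 x [388.1 397.8 407.4] y [-230.3 -187.6]
  held z 240 22 x [388.6 393.7 396.2] y [-216.5 -188.7]
  held z 260 16 x [391.9 394.3 448.7] y [-217.4 -190.5]
```

View pics/iwrist.png

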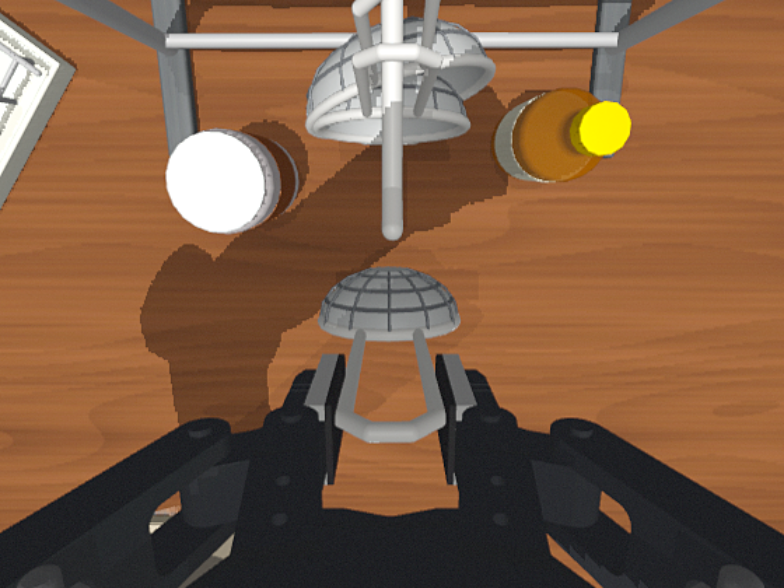

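The medium hangs at (395,60), nested in the large, which is twisted by about 20°. The held small is straight, with its loop at (390,430). I thread the small next and straighten the large afterwards.

Emit:
{"method": "step_arm", "body": {
  "commands": [0,0,4,0,0,0,0,0,0,4,0,0,0,0,2.5,0,4,0,0,0,0,5,0,4,0,0,0,0,6.1,0,4,0,0,0,0,6.1,0,4,0,0,0,0,6.1,0,4,0,0,0,0,6.1,0,6.1,0,0,0,0,6.1,0,6.1,0,0,0,0]
}}

```text
clock: 20.1
eef_pos: [452.9, -205.2, 228.3]
tool_rot: [3.142, 0.001, -0.002]
force: [-0.2, 0.1, -0.6]
width: 28.6
gripper_force: 59.6
```

Emit:
{"method": "step_arm", "body": {
  "commands": [1,0,0,0,0,0,0,2,0,0,0,0,0,0,2.4,0,0,0,0,0,0,2.4,0,0,0,0,0,0,2.4,0,0,0,0,0,0]
}}

```text
clock: 20.6
eef_pos: [478.0, -204.9, 228.5]
tool_rot: [3.142, 0.0, -0.0]
force: [1.2, -0.3, 0.1]
width: 28.7
gripper_force: 59.5
```

```bash
python3 look.py j wrist
```

```text
20.6 [ 478.  -204.9  228.5] [ 3.142  0.    -0.   ] [ 1.2 -0.3  0.1] 28.657636204192965
wrist prong n 5539 xmin 455.4 y med -204.8 y rng [-212.1 -198.1] z 263.4
 rail x med [544.9 551.9 558.1] zmax 270.2 slope -0.002053534928080233
  held z 120 178 x [477.  526.2 536.1] y [-259.5 -155.4]
  held z 140 2108 x [477.2 521.5 534.7] y [-256.4 -160.1]
  held z 160 5592 x [477.3 511.6 527. ] y [-246.  -168.2]
  held z 180 727 x [478.6 505.8 511.6] y [-228.7 -186.8]
  held z 200 91 x [479.  480.8 511.9] y [-220.  -192.2]
```

View pics/jwrist.png

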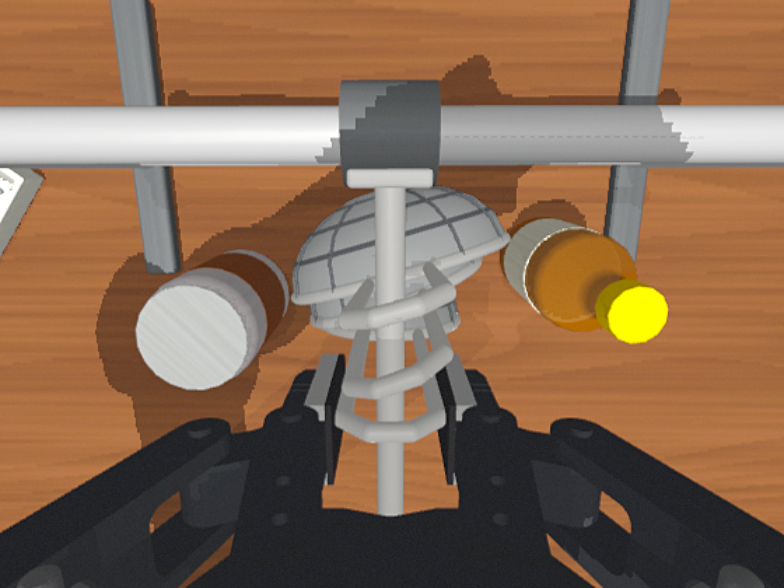

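The small's loop (390,430) is on the prong, 10–15 mm in front of the medium (395,380), which now also has a slight twist. I release the small here and then straighten the others by clamping their handles.

Emit:
{"method": "step_arm", "body": {
  "commands": [0,0,0.35,0,0,0,0,0,0,0.35,0,0,0,0,0,0,0.3,0,0,0,0.5,0,0,0.3,0,0,0,0.5,0,0,0.3,0,0,0,0.5,0,0,-3,0,0,0,0.5,0,0,-7.2,0,0,0,0.5,0,0,-7.2,0,0,0,0.5,0,0,-7.2,0,0,0,0.5]
}}

```text
clock: 21.55
eef_pos: [478.2, -205.0, 300.8]
tool_rot: [3.142, -0.001, -0.0]
force: [-0.3, -0.5, -0.3]
width: 42.6
gripper_force: 0.0
```

```bash
python3 hang.py k 500
python3 - <<'E'
from h import *
d,im,W=grab("wrist");P=W.reshape(-1,3)
k=P[(abs(P[:,1]+205)<17)&(P[:,2]>265)&(P[:,2]<272)&(P[:,0]<535)&(P[:,0]>460)]
k=k[np.argsort(k[:,0])]; 
for a,b in((460,490),(490,507),(507,533)):
    j=k[(k[:,0]>a)&(k[:,0]<b)]; print(len(j)); 
    if len(j)>5: print(j.mean(0).round(1),np.polyfit(j[:,1],j[:,0],1).round(3), j[:,:2].min(0).round(),j[:,:2].max(0).round())
E
```

```text
21.6 [ 477.6 -204.4  299.9]
  z 112 53 x [495.5 525.3 536.6] y [-260.8 -155.6]
  z 128 265 x [476.2 525.1 537.7] y [-260.9 -156.8]
  z 144 1245 x [475.4 517.3 534.8] y [-255.9 -160.5]
  z 160 2813 x [476.4 509.4 529.3] y [-246.6 -167.7]
  z 176 1070 x [485.3 508.3 518.7] y [-233.5 -181.8]
  z 192 49 x [488.2 495.2 511.4] y [-220.8 -193.4]
  z 208 90 x [480.3 490.5 513.3] y [-219.8 -193.3]
  z 224 126 x [481.2 491.  511.8] y [-220.1 -190.8]
  z 240 165 x [482.7 484.7 516.2] y [-220.  -190.7]
  z 256 3341 x [458.4 501.6 544.4] y [-218.5 -193.4]
260
[ 483.9 -205.2  267. ] [6.00000e-03 4.85142e+02] [ 466. -214.] [ 486. -195.]
272
[ 496.6 -206.3  267. ] [-2.75000e-01  4.39801e+02] [ 492. -215.] [ 501. -198.]
295
[ 513.9 -206.1  267. ] [-2.75000e-01  4.57245e+02] [ 509. -215.] [ 517. -198.]
```

View pics/k.png

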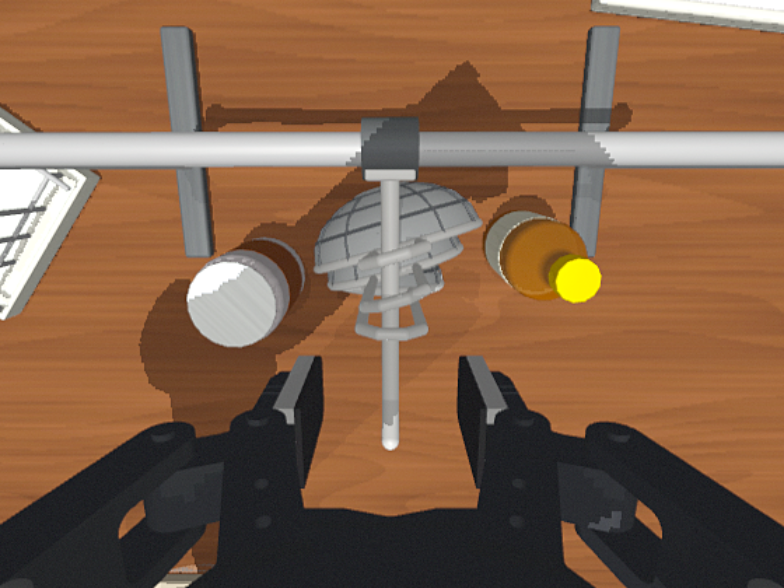

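All three loops hang on the prong, at x = 514, 497 and 484. The bowls are nested, with the large and medium yawed about 15°. Clamping would increase that yaw, so I leave them. I back off and check that everything has settled.

Emit:
{"method": "step_arm", "body": {
  "commands": [-2,0,-4,0,0,0,0.5,-5,0,-8,0,0,0,0.5,-6,0,-10,0,0,0,0.5,-6,0,-10,0,0,0,0.5,-6,0,-10,0,0,0,0.5,-6,0,-10,0,0,0,0.5,-6,0,-10,0,0,0,0.5,-6,0,-10,0,0,0,0.5,-6,0,-10,0,0,0,0.5,-6,0,-10,0,0,0,0.5]
}}

```text
clock: 22.65
eef_pos: [418.0, -204.9, 400.2]
tool_rot: [3.141, 0.001, -0.0]
force: [-0.6, 0.1, -0.6]
width: 42.5
gripper_force: 0.0
```

Run:
```python
from h import *
d,im,W=grab("wrist");P=W.reshape(-1,3)
k=P[(abs(P[:,1]+205)<17)&(P[:,2]>265)&(P[:,2]<272)&(P[:,0]<535)&(P[:,0]>470)]
for a,b in((470,490),(490,507),(507,533)):
    j=k[(k[:,0]>a)&(k[:,0]<b)]; print(len(j)); 
    if len(j)>5: print(j.mean(0).round(1),np.polyfit(j[:,1],j[:,0],1).round(3))
d,im,W=grab("scene"); o=np.load("scene.npz")["W"]; 
for nm,(u,v) in dict(tin=(238,250),bottle=(171,280),cup=(369,200),board=(364,215)).items():
    print(nm,o[v,u].round(),W[v,u].round())
c=im[190:330,140:300]; save("l.png",c,4)
```

```text
143
[ 483.2 -205.5  267. ] [-2.00000e-03  4.82805e+02]
133
[ 496.1 -206.4  267. ] [-2.60000e-01  4.42358e+02]
146
[ 513.4 -206.1  267. ] [-2.58000e-01  4.60222e+02]
tin [ 477. -107.   48.] [ 481. -109.   51.]
bottle [ 511. -330.   75.] [ 508. -329.   72.]
cup [488. 385.  35.] [487. 386.  35.]
board [639. 219. 142.] [619. 239. 120.]
```

View pics/l.png

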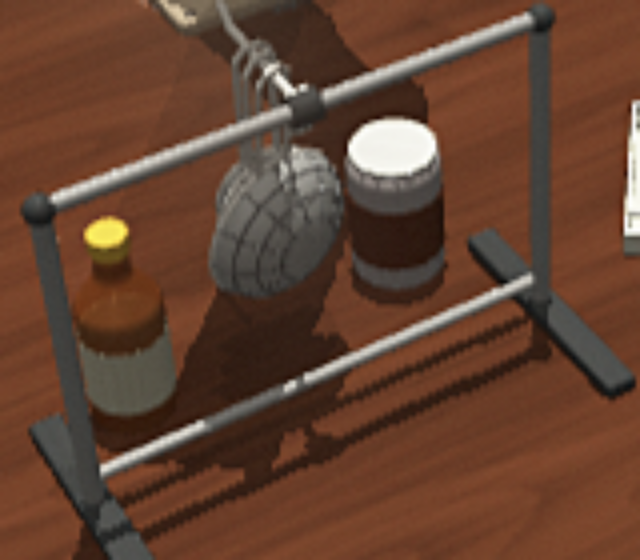

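The three bowls hang nested at about (280,220) in the crop, with the tin and bottle upright. One board pixel changed, so I check the board before handing in.

Run:
```python
from h import *
for nm in("scene","top"):
    d,im,W=grab(nm)
    for W_,I in((np.load(nm+".npz")["W"],np.load(nm+".npz")["im"]),(W,im)):
        P=W_.reshape(-1,3);C=I.reshape(-1,3).astype(int)
        m=(P[:,2]>95)&(P[:,0]>450)&(P[:,0]<850)&(P[:,1]>60)&(P[:,1]<450)&(C[:,1]>C[:,0]+40)
        r=P[m];print(nm,len(r),cv2.minAreaRect(r[:,:2].astype(np.float32)),r[:,2].max())
```

```text
scene 97 ((592.4514770507812, 256.90960693359375), (11.302915573120117, 132.9735107421875), 52.63640594482422) 155.03278913014537
scene 93 ((596.1600341796875, 261.5096130371094), (9.7598876953125, 130.2590789794922), 52.488346099853516) 152.2475072295365
top 358 ((589.7840576171875, 255.60919189453125), (12.067852020263672, 121.13713836669922), 52.5272216796875) 151.0524445771091
top 381 ((593.2886962890625, 260.4653015136719), (11.572768211364746, 120.0890121459961), 52.723995208740234) 151.9838737141954
```

Run:
```python
from h import *
for f in("scene","ascene","bscene","escene","iscene"):
    I=cv2.resize(cv2.imread(f"pics/{f}.png"),(560,420)).astype(int)[:,:,::-1]
    m=(I[:,:,1]>I[:,:,0]+40)&(I[:,:,1]>I[:,:,2]+40); m[:,:280]=0;v,u=np.nonzero(m);print(f,len(u),u.mean().round(2),v.mean().round(2))
n=np.array([.607,.794])
d,im,W=grab("top")
for W_,I in((np.load("top.npz")["W"],np.load("top.npz")["im"]),(W,im)):
    P=W_.reshape(-1,3);C=I.reshape(-1,3).astype(int)
    m=(P[:,2]>15)&(P[:,0]>500)&(P[:,0]<700)&(P[:,1]>180)&(P[:,1]<350)&(C[:,1]>C[:,0]+40)
    r=P[m];s=r[:,:2]@n
    for z in range(20,155,22):
        k=s[(r[:,2]>=z)&(r[:,2]<z+22)]; print(z,len(k),np.percentile(k,[5,50,95]).round(1) if len(k) else "")
```

```text
scene 79 363.51 202.28
ascene 83 366.63 202.78
bscene 81 365.47 202.27
escene 81 366.74 202.8
iscene 82 366.88 202.82
20 1 [563.3 563.3 563.3]
42 43 [560.  561.4 562.7]
64 53 [558.7 560.3 561. ]
86 60 [557.3 558.8 560. ]
108 69 [556.6 557.8 558.9]
130 250 [555.9 558.9 564.8]
152 0 
20 14 [563.7 564.5 565.7]
42 100 [562.5 563.9 565.6]
64 91 [563.  564.  565.3]
86 104 [563.1 564.3 565.8]
108 109 [563.5 564.8 566.1]
130 255 [564.  566.6 572.2]
152 0
```

The board's base is within 1–2 mm of where it began and it stands upright, so only its lean within the slot changed. I hand the job in.

```bash
python3 -c "
from cell import ctrl
print(ctrl.finish_job())"
```

```text
the job is handed in; nothing more can be done
None
```

I hung the three sieves on the hook in order (large, medium, small), nested with their hollow sides to the tip, and handed the job in at about 23 s: the large and medium hang turned about 15°, the tin, bottle and cup read within about 5 mm of where they began, and the board stands upright in its slot but leans differently.

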